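Load a coin tray into the spring dispenser

ROBOT

A 6-joint arm with a two-finger parallel gripper is mounted at the origin on the work surface. World frame = base frame: x ahead of the robot, y to its left, z up, the work surface at z = 0. Lengths are in m, angles in rad, forces in N, time in s.
With the tool pointing down it reaches from about 0.4 to 0.925 m from the base axis. Payload 12.5 kg.
Tool frame: the origin (TCP) lies between the finger pads; the fingertips stand 11 mm ahead of it and the grasp point (between the pads) lies 8 mm behind it; z points along the fingers, y is the direction in which the jaws open and shut (so a half turn about z gives the same grasp; the last joint's range is limited). The gripper opens to 95 mm and grips with 3 to 60 N. Pads are 20 mm wide; open, the fingers measure 119 mm over their backs; the gripper's body (75 mm by 180 mm) begins 59 mm behind the grasp point.
Start: joints at [1.08, 0.491, 1.559, -0, 1.092, -0.106], TCP at [0.235, 0.579, 0.226] pointing down, gripper open.
Joint ranges: [-3.1, 3.1], [-0.84, 2.19], [0.05, 2.79], [-1.13, 4.28], [0.06, 2.93], [-2.69, 2.69]. Speed limits (rad/s): [2.22, 2.22, 2.79, 3.14, 3.14, 3.14].

INTERFACE

Orientations are given as a 3x3 rotation matrix whose columns are the frame's x, y, z axes.
In Python, from plant import status, cams, close_job, spotter gives the robot as it stands. The module is installed in compiled form; this text tells all that it offers.
- The arm moves only by the shell command python3 -m inch 'ROWS' [FORCE]. ROWS is JSON, a list that holds one entry, the list of rows, each a list of 5 numbers: the opening, from -1 (shut) to 1 (fully open), then the shift along the tool's x, y, z in m, then the turn about the tool's z in degrees. In form: [[[hand, x, y, z, turn], ...]]. A call has 1 to 20 rows; each row shifts and turns the commanded pose from where the row before left it, along the tool's axes as they then stand; what a row does not reach is not made up. A row lasts 1/12 s, in which the tool goes at most 41.7 mm and 7.16 degrees, less where a joint would pass 70% of its speed; a pose out of reach is approached as far as the arm can. A call is refused whole if a number of a shift passes 0.0417 or a number of a turn 7.16, either way. A call with a gripper value outside its range is refused whole. The fingers move at their own pace and stop on an object; FORCE is the grip in N (left out, the last holds). Time passes only in rows, so rows that do not move let the fingers close. It gives the time, the measured TCP pose, the force and the opening at its end, in the units of the state.
- status.observe(): the state, without advancing time (a new reading comes with each control period).
- cams.capture(name): name is "side" or "top"; returns (picture, depth): 480x640x3 uint8, red, green, blue; 480x640 float32, m along the optical axis (not along the pixel's ray), 0 where there is no reading.
- cams.calibration(name): a dict with "vfov" (degrees; the focal length in pixels is half the picture's height over the tangent of half this angle, whatever the lens; pixels are square), "cx", "cy" (the principal point, pixels), "world_from_camera" (4x4, takes a point from camera to world coordinates). Camera axes: x right, y up, looking along -z (the intrinsics and any distortion apply to the point x, -y, -z); pixel columns grow to the right and rows downward; lengths in m; the calibration is good to about 2 mm. A picture is of the moment at which its call begins. calibration takes no time and is no camera call.
- close_job(): hands the job in, once; it reports no verdict.
Trained networks look in the newest picture that a camera, given by its name, has taken for a name from the list of things; names that differ only in an ending like _2 or _b are one class to them, and where a whole thing is asked for, a point or a joint stands for the part that bears it (a point fixed in the world has none). Each returns a list of dicts, best first, with "score" (0 to 1); they miss things now and then, are a little off and sometimes report something else, mostly with a low value. They report only what shows in the picture. A call takes as long as a camera call. They do not tell look-alikes from the thing itself.
- spotter.silhouettes(camera, name): "mask" (480x640 bool, what is visible of it) and "rect" ([left, top, width, height] in pixels, round what is visible of it).
The state is a dict: "t": time; "joints": joint angles; "qd": joint speeds; "joint_torque": joint torques, N m; "position": TCP position; "orientation": TCP orientation; "contact_force": force on the tool from outside, world axes, zero at the start; "moment": the same for the moment, N m; "width": finger opening in m.
Only numpy, scipy, OpenCV 4.12 (cv2) and the standard library are available. Lean on these libraries where they do the work, as an engineer would, in place of code of your own. Each camera call takes 0.05 s, during which the arm holds its last target. There are 200 camera calls.

TASK

Load the beechwood coin tray into the grey dispenser: with your fingertips press the tray down hard on its springy bed and, keeping it pressed, push it forward under the crossbar and the leaf spring until it is fully home against the end stop, then take your hand away so that the spring keeps it there. Only press and push the tray, never lift it, and leave the other things on the table as they stand.

Things in the scene. Friction and masses are not known exactly. Their poses are not given: they have to be found in the camera images.
- dispenser: grey plastic push dispenser, fixed, 232 long (x) x 80 wide x 46 mm high (50 at a fixed round cap). Origin on the table; x level, the loading direction, z up. In its frame, mm: open channel 68 wide between side walls 6 thick (top z=38), rear sill at x=-112..-106 (top z=33), closed housing at x=76..120. The channel floor is the sprung lifter, its top at z=28 when up, z=16 fully down
- crossbar (a point): middle of the underside of the aluminium crossbar over the channel, at dispenser x=31, z=34.5 mm. The bar is 10 mm long in x (26..36) and 8 mm thick (top z=42.5). The leaf spring is beyond it, at dispenser x=39..82
- stop (a point): middle of the end stop's face, dispenser x=70, z=24 mm (its top z=32): the tray's front end touches it when home, with the tray's origin at dispenser x=10 mm
- coin_tray: loose beechwood tray in the channel on the lifter, 120 long (x) x 64 wide x 14 mm high, about 0.12 kg, two coins inlaid in its front half. Origin at the centre of its underside, x to its front end (dispenser's x within a degree), z up. A push rib 10 mm high crosses its top at x=0..10 mm; behind it, x=-60..0, is the flat landing to press on
- landing (a point): on the tray's top, middle of the landing, 25 mm behind the rib's rear face. The tray starts at dispenser x=-44..-36 mm, short of the crossbar, its top (z=42) too high to pass; pressed down 8 mm or more, flat, it passes. About 50 mm of travel; at home the rib is 6 mm short of the crossbar. Let go there, it rises against the crossbar and stays
- lifter (a joint): how far the sprung bed under the tray is pressed down, m: 0 up, 0.012 fully down (hard stop). It stays level. About 6.5 N to start moving, 11 N at 10 mm; sliding the pressed tray takes roughly another 5 to 15 N forward
- leaf (a joint): angle of the steel leaf spring (strip 30 mm wide with a turned-up lead-in, hinged at dispenser x=82 mm), rad: 0 resting low with nothing under it, about 0.14 lifted by the tray when it is home and let go. It presses with 3 to 5 N
- cup_tray: aluminium tray 220 x 120 x 18 mm holding the two cups, bystander; origin at the centre of its underside
- cup0: glass cup, 68 mm wide, 85 mm high, on the aluminium tray, bystander; origin at the centre of its underside
- cup1: second such glass cup, bystander
- canister: white ceramic screw-top canister, 96 mm wide, 130 mm high, bystander; origin at the centre of its underside
- striker: purple acrylic striker disc, 41 mm wide, 10 mm high, bystander; origin at the centre of its underside
Not all that is in view belongs to the job. Of the things that look like the coin_tray, the largest one is meant.

How it is judged:
By the outcome, as a careful person would: the job done as asked, in the order asked, and still so for the second after the job is handed in, with the robot touching nothing.
It also fails if it takes over 35 s, if anything falls off the work surface, if the arm or the gripper's body presses on something with over 40 N, if the wrist force passes 120 N, or if a joint passes its speed limit or range.

## Working session

There is one attempt and no reset: what is moved stays moved. The work goes in short steps, Python scripts to look and compute and a shell command to move; the robot and the scene stay as the last step left them, time stands still between calls to the robot, and variables do not carry over. Pictures are saved under pics/ and viewed, about 8 in all and at most 12, crops included, and the job is handed in when it is done.

```bash
mkdir -p pics; cat > h.py <<'E'
import numpy as np, cv2
from plant import status, cams, close_job, spotter
def cloud(name,d):
    c=cams.calibration(name); f=240/np.tan(np.radians(c["vfov"])/2)
    v,u=np.mgrid[:480,:640]
    P=np.stack([(u-c["cx"])/f*d,-(v-c["cy"])/f*d,-d],-1)
    T=np.array(c["world_from_camera"]); return P@T[:3,:3].T+T[:3,3]
E
python3 - <<'E'
from h import *
s=status.observe(); print(s)
ims=[]
for n in("top","side"):
    c=cams.calibration(n);print(n,c)
    p,d=cams.capture(n); np.savez(f"/tmp/{n}0",p=p,d=d); cv2.imwrite(f"pics/{n}0.png",p[:,:,::-1])
    W=cloud(n,d)
    for k in("dispenser","coin_tray","canister","cup_tray","striker"):
        for r in spotter.silhouettes(n,k)[:4]:
            m=r["mask"]&(d>0); q=W[m]
            print(n,k,round(r["score"],2),r["rect"],np.median(q,0).round(3),np.percentile(q,2,0).round(3),np.percentile(q,98,0).round(3))
E
```

```text
{'t': 0.0, 'joints': array([ 1.08037993e+00,  4.91559423e-01,  1.55947503e+00, -3.57086989e-06,
        1.09170031e+00, -1.05608463e-01]), 'qd': array([-7.57357532e-04,  9.63893337e-04,  1.81352985e-04,  1.17311646e-06,
       -1.65592342e-04, -1.42599337e-03]), 'joint_torque': array([-4.34932617e-04, -6.12647152e+01, -2.58186507e+01,  6.93228585e-02,
        4.80353634e-02, -4.73384762e-05]), 'position': array([0.23448204, 0.57908349, 0.22505302]), 'orientation': array([[-9.26871135e-01,  3.75379292e-01, -5.35127507e-04],
       [ 3.75379655e-01,  9.26870593e-01, -1.00898370e-03],
       [ 1.17242365e-04, -1.13607384e-03, -9.99999348e-01]]), 'contact_force': array([-0.69809531, -0.08071608, -0.16476253]), 'moment': array([ 0.00720338, -0.06670206, -0.0036418 ]), 'width': 0.09498159061015207}
top {'vfov': 52.00093001135654, 'cx': 319.04868658508855, 'cy': 244.84812695776634, 'world_from_camera': array([[-0.00405267,  0.99850481, -0.05451341,  0.50863626],
       [-0.99999101, -0.00397854,  0.00146828, -0.00907822],
       [ 0.0012492 ,  0.05451887,  0.99851196,  1.03718621],
       [
[... 1848 characters left out ...]
-0.001] [0.709 0.015 0.015]
side coin_tray 0.72 [317.2, 326.6, 44.0, 37.0] [ 0.441 -0.178  0.008] [ 0.418 -0.215 -0.002] [ 0.467 -0.137  0.015]
side coin_tray 0.64 [285.9, 228.1, 105.8, 91.2] [ 0.538 -0.03   0.031] [ 0.52  -0.173 -0.002] [0.6   0.055 0.047]
side canister 0.87 [436.0, 298.5, 66.4, 78.9] [ 0.561 -0.364  0.104] [ 0.543 -0.402  0.005] [ 0.624 -0.319  0.13 ]
side cup_tray 0.79 [165.8, 183.9, 96.0, 60.1] [0.488 0.292 0.003] [ 0.384  0.241 -0.001] [0.607 0.362 0.017]
side striker 0.73 [391.0, 379.4, 24.9, 23.6] [ 0.454 -0.33   0.008] [ 0.437 -0.347  0.002] [ 0.475 -0.311  0.011]
side striker 0.27 [183.3, 185.6, 25.1, 42.1] [0.444 0.287 0.062] [0.418 0.269 0.009] [0.478 0.332 0.088]
```

View pics/top0.png

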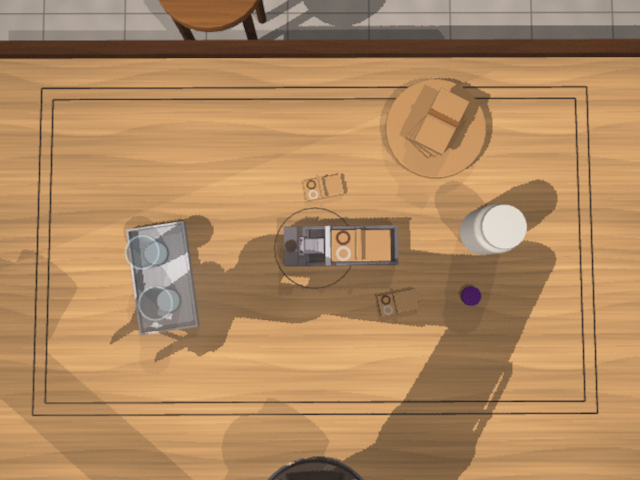

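View pics/side0.png

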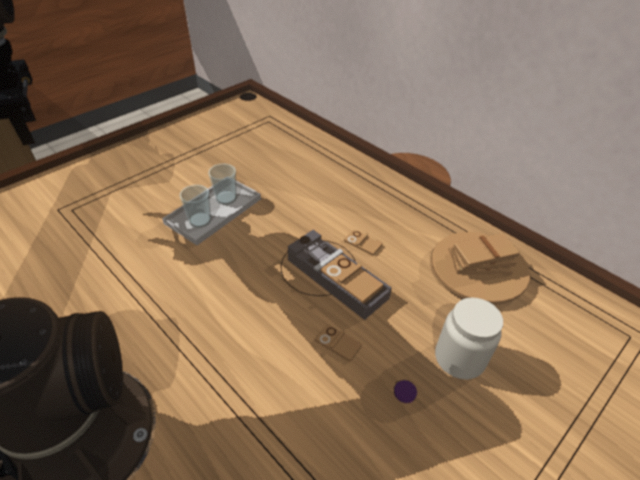

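The top view shows the loaded dispenser at about (342,245), with its loading direction towards image left (world +y). The tray in it, near (361,246), is the largest of the look-alikes. The smaller ones are at (325,187) and (397,302). Next I'll work out the exact pose.

```bash
python3 - <<'E'
from h import *
for n in("top","side"):
    p,d=cams.capture(n); W=cloud(n,d)
    r=[x for x in spotter.silhouettes(n,"coin_tray") if abs(x["rect"][2]-64)<6][0]
    roi=(abs(W[...,0]-.563)<.06)&(W[...,1]>-.2)&(W[...,1]<.09)
    for lab,m in (("disp",roi&(W[...,2]>.025)&(W[...,2]<.06)),("tray",r["mask"]&(W[...,2]>.036)&(W[...,2]<.058)),("rib",r["mask"]&(W[...,2]>.0475)&(W[...,2]<.058))):
        q=W[m][:,:2]
        print(n,lab,len(q),cv2.minAreaRect((q*1000).astype(np.float32)),np.median(W[m][:,2]).round(4), q.mean(0))
    t=W[r["mask"]]
    for y in np.arange(-.16,-.03,.006):
        k=abs(t[:,1]-y)<.003; print(round(y,3),np.median(t[k],0).round(4) if k.any() else None,end=' ')
    print()
    if n=="top":
        cv2.imwrite("pics/t1.png",cv2.resize(p[215:280,270:410,::-1],None,fx=5.5,fy=5.5,interpolation=cv2.INTER_CUBIC))
E
```

```text
top disp 4349 ((563.189208984375, -55.50592041015625), (80.18667602539062, 232.6439208984375), 0.5513876676559448) 0.041 [ 0.56287075 -0.05376256]
top tray 1843 ((563.3999633789062, -95.76929473876953), (118.1818618774414, 63.53087615966797), 89.69376373291016) 0.0425 [ 0.56282276 -0.0959965 ]
top rib 158 ((563.1944580078125, -70.92571258544922), (48.15938949584961, 62.39132308959961), 89.01689910888672) 0.0524 [ 0.56279565 -0.0903688 ]
-0.16 None -0.154 [ 0.5631 -0.153   0.0422] -0.148 [ 0.5631 -0.1482  0.0424] -0.142 [ 0.5631 -0.1422  0.0421] -0.136 [ 0.5641 -0.1359  0.0421] -0.13 [ 0.5641 -0.1299  0.0422] -0.124 [ 0.5644 -0.1239  0.0416] -0.118 [ 0.5643 -0.1178  0.0423] -0.112 [ 0.5643 -0.1118  0.0421] -0.106 [ 0.5642 -0.1057  0.0419] -0.1 [ 0.5634 -0.0996  0.0418] -0.094 [ 0.5627 -0.0937  0.0524] -0.088 [ 0.5623 -0.0882  0.0517] -0.082 [ 0.5624 -0.0814  0.0423] -0.076 [ 0.5624 -0.0753  0.042 ] -0.07 [ 0.5643 -0.0693  0.0427] -0.064 [ 0.5625 -0.0632  0.0425] -0.058 [ 0.5623 -0.0572  0.0422] -0.052 [ 0.5586 -0.0528  0.0428] -0.046 [ 0.5626 -0.0468  0.0429] -0.04 [ 0.5606 -0.0408  0
[... 512 characters left out ...]
57   0.0321] -0.154 [ 0.5605 -0.1553  0.0381] -0.148 [ 0.5613 -0.1478  0.0399] -0.142 [ 0.556  -0.1418  0.0399] -0.136 [ 0.5612 -0.1361  0.0396] -0.13 [ 0.5596 -0.1303  0.0398] -0.124 [ 0.559  -0.1241  0.04  ] -0.118 [ 0.5591 -0.1177  0.0398] -0.112 [ 0.5591 -0.1121  0.0397] -0.106 [ 0.5556 -0.1061  0.0399] -0.1 [ 0.5562 -0.0992  0.0403] -0.094 [ 0.5598 -0.095   0.0487] -0.088 [ 0.5539 -0.0887  0.0494] -0.082 [ 0.5476 -0.0801  0.04  ] -0.076 [ 0.5608 -0.0757  0.0398] -0.07 [ 0.5559 -0.0698  0.04  ] -0.064 [ 0.5565 -0.0641  0.0403] -0.058 [ 0.5573 -0.0578  0.0402] -0.052 [ 0.5563 -0.052   0.0403] -0.046 [ 0.5567 -0.0458  0.0399] -0.04 [ 0.5613 -0.04    0.04  ] -0.034 [ 0.5376 -0.0359  0.0385]
```

View pics/t1.png

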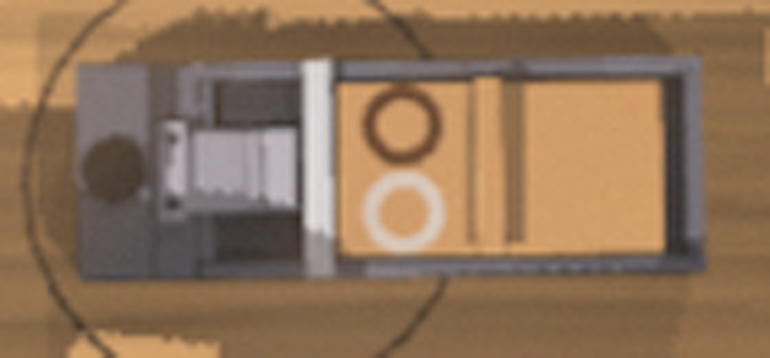

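The crop shows the tray behind the crossbar (rib at crop x≈475–520, landing to its right). The sizes check out: tray 118×64 mm, dispenser 80×232 mm at a yaw of about 90.5°, tray top at z≈0.042. The rib's rear face is at y≈-0.096. First I move across, staying high, with the fingers shut.

```bash
python3 -m inch '[[[-1,-0.028,-0.026,0,0],[-1,-0.028,-0.026,0,0],[-1,-0.028,-0.026,0,0],[-1,-0.028,-0.026,0,0],[-1,-0.028,-0.026,0,0],[-1,-0.028,-0.026,0,0],[-1,-0.028,-0.026,0,0],[-1,-0.028,-0.026,0,0],[-1,-0.028,-0.026,0,0],[-1,-0.028,-0.026,0,0],[-1,-0.028,-0.026,0,0],[-1,-0.028,-0.026,0,0],[-1,-0.028,-0.026,0,0],[-1,-0.028,-0.026,0,0],[-1,-0.028,-0.026,0,0],[-1,-0.028,-0.026,0,0],[-1,-0.028,-0.026,0,0],[-1,-0.028,-0.026,0,0],[-1,-0.028,-0.026,0,0],[-1,-0.028,-0.026,0,0]]]' 20
python3 -m inch '[[[-1,0,0,0,5.6],[-1,0,0,0,5.6],[-1,0,0,0,5.6],[-1,0,0,0,5.6],[-1,0,0,0,5.6],[-1,0,0,0,5.6],[-1,0,0,0,5.6],[-1,0,0,0,5.6],[-1,0,0,0,5.6],[-1,0,0,0,5.6],[-1,0,0,0,5.6],[-1,0,0,0,5.6],[-1,0,0,0,0],[-1,0,0,0,0]]]'
```

```text
t: 2.47
position: [0.5589, -0.1148, 0.2257]
orientation: [[-0.927, 0.376, 0.0], [0.376, 0.927, 0.0], [-0.0, 0.0, -1.0]]
contact_force: [0.5, 1.0, 0.3]
width: 0.0003
t: 3.63
position: [0.5585, -0.1129, 0.2257]
orientation: [[-0.016, 1.0, 0.0], [1.0, 0.016, 0.0], [0.0, 0.0, -1.0]]
contact_force: [0.9, -0.8, 1.0]
width: 0.0006
```

```bash
python3 -m inch '[[[-1,0,0.002,0.02,0],[-1,0,0.002,0.023,0],[-1,0,0,0.023,0],[-1,0,0,0.023,0],[-1,0,0,0.023,0],[-1,0,0,0.023,0],[-1,0,0,0.02,0],[-1,0,0,0.008,0],[-1,0,0,0,0],[-1,0,0,0,0]]]'
python3 - <<'E'
from h import *
p,d=cams.capture("side"); cv2.imwrite("pics/s2.png",cv2.resize(p[200:330,260:420,::-1],None,fx=4.5,fy=4.5,interpolation=cv2.INTER_CUBIC))
E
```

```text
t: 4.47
position: [0.5627, -0.1129, 0.063]
orientation: [[-0.015, 1.0, 0.0], [1.0, 0.015, 0.0], [0.0, 0.0, -1.0]]
contact_force: [-0.4, 0.1, 0.2]
width: 0.0004
```

View pics/s2.png

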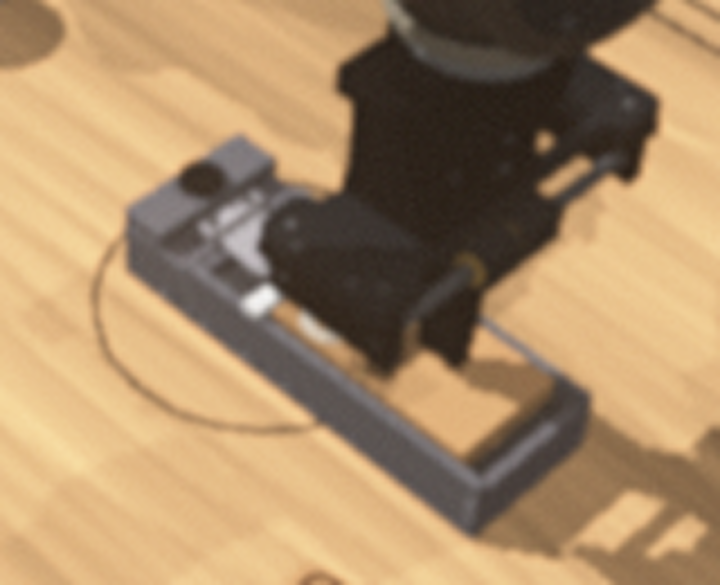

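The closed fingertips (crop ≈(450,355)) are above the landing, just behind the rib. I'll press in steps and watch the force.

```bash
python3 -m inch '[[[-1,0,0,0.004,0],[-1,0,0,0.004,0],[-1,0,0,0.002,0],[-1,0,0,0.002,0],[-1,0,0,0,0]]]'
python3 -m inch '[[[-1,0,0,0.002,0],[-1,0,0,0.002,0],[-1,0,0,0.002,0],[-1,0,0,0,0]]]'
```

```text
t: 4.93
position: [0.5626, -0.1128, 0.0508]
orientation: [[-0.013, 1.0, 0.001], [1.0, 0.013, -0.0], [-0.0, 0.001, -1.0]]
contact_force: [-1.2, 0.0, 7.3]
width: 0.0003
t: 5.27
position: [0.5627, -0.1129, 0.045]
orientation: [[-0.013, 1.0, 0.001], [1.0, 0.013, -0.0], [-0.0, 0.001, -1.0]]
contact_force: [-1.8, 0.1, 9.1]
width: 0.0004
```

```bash
python3 -m inch '[[[-1,0,0,0.0015,0],[-1,0,0,0.0015,0],[-1,0,0,0,0]]]'
python3 -m inch '[[[-1,0,0,0.0015,0],[-1,0,0,0,0]]]'
```

```text
t: 5.52
position: [0.5627, -0.1129, 0.0422]
orientation: [[-0.013, 1.0, 0.001], [1.0, 0.013, -0.0], [-0.0, 0.001, -1.0]]
contact_force: [-3.0, 0.6, 10.1]
width: 0.0002
t: 5.68
position: [0.5627, -0.1129, 0.0412]
orientation: [[-0.013, 1.0, 0.001], [1.0, 0.013, -0.0], [-0.0, 0.001, -1.0]]
contact_force: [-2.4, 0.4, 11.4]
width: 0.0006
```

```bash
python3 -m inch '[[[-1,0.003,0,0,0],[-1,0.003,0,0,0],[-1,0.003,0,0,0],[-1,0.003,0,0,0],[-1,0,0,0,0]]]'
python3 - <<'E'
from h import *
p,d=cams.capture("side"); print(status.observe()["contact_force"])
cv2.imwrite("pics/s3.png",cv2.resize(p[200:330,260:420,::-1],None,fx=4.5,fy=4.5,interpolation=cv2.INTER_CUBIC))
E
```

```text
t: 6.1
position: [0.5635, -0.1013, 0.0414]
orientation: [[-0.013, 1.0, 0.003], [1.0, 0.013, -0.001], [-0.001, 0.003, -1.0]]
contact_force: [0.6, -1.4, 10.5]
width: 0.0003
[ 1.46336051 -1.10939715  9.87635385]
```

View pics/s3.png

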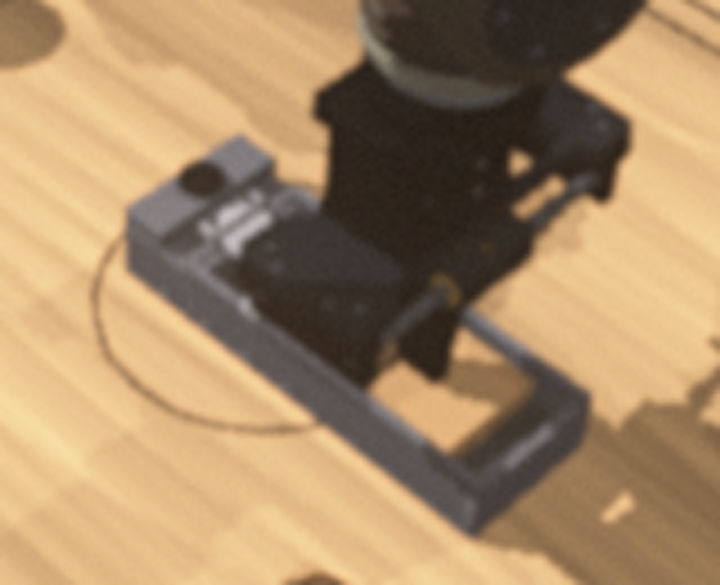

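The tray is sunk in the channel and has moved forward; the gap behind it is wider. I'll keep pushing.

```bash
python3 -m inch '[[[-1,0.003,0,0,0],[-1,0.003,0,0,0],[-1,0.003,0,0,0],[-1,0.003,0,0,0],[-1,0.003,0,0,0],[-1,0,0,0,0]]]'
python3 -m inch '[[[-1,0.003,0,0,0],[-1,0.003,0,0,0],[-1,0.003,0,0,0],[-1,0.003,0,0,0],[-1,0,0,0,0]]]'
```

```text
t: 6.65
position: [0.5633, -0.0862, 0.0413]
orientation: [[-0.014, 1.0, 0.003], [1.0, 0.014, -0.001], [-0.001, 0.003, -1.0]]
contact_force: [0.6, -2.0, 10.1]
width: 0.0001
t: 7.07
position: [0.5631, -0.0742, 0.0413]
orientation: [[-0.014, 1.0, 0.003], [1.0, 0.014, -0.001], [-0.001, 0.003, -1.0]]
contact_force: [1.8, -1.1, 10.0]
width: 0.0004
```

```bash
python3 - <<'E'
from h import *
p,d=cams.capture("side"); print(status.observe()["contact_force"])
cv2.imwrite("pics/s4.png",cv2.resize(p[200:330,260:420,::-1],None,fx=4.5,fy=4.5,interpolation=cv2.INTER_CUBIC))
E
```

```text
[ 1.63354372 -1.43725882  9.9937132 ]
```

View pics/s4.png

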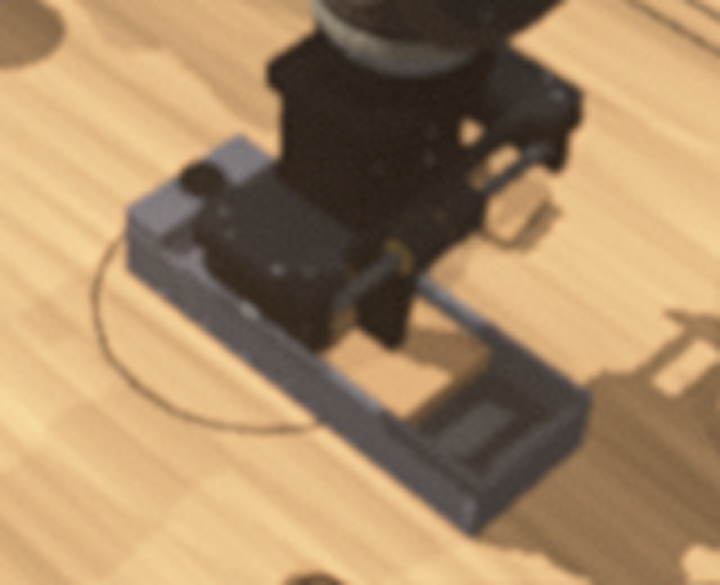

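The tray is following, with its rear edge well ahead of the sill. I'll bring it home in smaller steps.

```bash
python3 -m inch '[[[-1,0.003,0,0,0],[-1,0.003,0,0,0],[-1,0.003,0,0,0],[-1,0,0,0,0]]]'
python3 -m inch '[[[-1,0.002,0,0,0],[-1,0.002,0,0,0],[-1,0,0,0,0]]]'
```

```text
t: 7.45
position: [0.5631, -0.0653, 0.0413]
orientation: [[-0.014, 1.0, 0.003], [1.0, 0.014, -0.001], [-0.001, 0.003, -1.0]]
contact_force: [-0.5, -3.2, 10.3]
width: 0.0004
t: 7.7
position: [0.5631, -0.0615, 0.0414]
orientation: [[-0.014, 1.0, 0.004], [1.0, 0.014, -0.001], [-0.002, 0.004, -1.0]]
contact_force: [1.2, -3.5, 10.4]
width: 0.0001
```

```bash
python3 -m inch '[[[-1,0.002,0,0,0],[-1,0,0,0,0]]]'
python3 -m inch '[[[-1,0.002,0,0,0],[-1,0,0,0,0]]]'
python3 - <<'E'
from h import *
p,d=cams.capture("side"); W=cloud("side",d); print(status.observe()["contact_force"])
r=spotter.silhouettes("side","coin_tray")
for x in r:
  q=W[x["mask"]&(d>0)]; print(x["score"],x["rect"],np.percentile(q,2,0).round(4),np.percentile(q,98,0).round(4))
m=(abs(W[...,0]-.563)<.025)
for y in np.arange(-.135,-.08,.003):
  k=m&(abs(W[...,1]-y)<.0015)&(W[...,2]<.06); print(round(y,3),np.median(W[k][:,2]).round(4),k.sum(),end=' | ')
E
```

```text
t: 7.87
position: [0.5631, -0.0596, 0.0413]
orientation: [[-0.013, 1.0, 0.004], [1.0, 0.013, -0.001], [-0.002, 0.004, -1.0]]
contact_force: [0.3, -4.4, 10.5]
width: 0.0002
t: 8.03
position: [0.5633, -0.0591, 0.0414]
orientation: [[-0.014, 1.0, 0.004], [1.0, 0.014, -0.003], [-0.003, 0.004, -1.0]]
contact_force: [0.2, -17.8, 8.6]
width: 0.0006
[ -1.42024437 -18.29336605   9.54125536]
0.92 [325.5, 261.0, 38.8, 32.9] [ 0.5353 -0.1109  0.0151] [ 0.5923 -0.0483  0.0387]
0.65 [361.4, 235.4, 20.6, 18.4] [ 6.667e-01 -6.290e-02  5.000e-04] [ 0.7082 -0.0219  0.0104]
0.6 [315.0, 324.5, 46.7, 36.4] [ 4.177e-01 -2.154e-01  3.000e-04] [ 0.4667 -0.1393  0.0148]
-0.135 0.0144 24 | -0.132 0.0141 24 | -0.129 0.0144 27 | -0.126 0.014 18 | -0.123 0.0141 25 | -0.12 0.0137 26 | -0.117 0.0143 25 | -0.114 0.0139 24 | -0.111 0.0207 71 | -0.108 0.0272 40 | -0.105 0.028 23 | -0.102 0.0282 31 | -0.099 0.0284 23 | -0.096 0.0279 26 | -0.093 0.0282 24 | -0.09 0.0283 27 | -0.087 0.0285 23 | -0.084 0.0285 28 | -0.081 0.0283 22 |
```

The tray is home. Forward force jumped to 18 N at TCP y=-0.059, and the rear edge is at y≈-0.111 against an expected -0.110. The tray is flat. I'll ease the push slightly, then rise straight up.

```bash
python3 -m inch '[[[-1,-0.001,0,0,0],[-1,0,0,0,0]]]'
python3 -m inch '[[[-1,0,0,-0.001,0],[-1,0,0,-0.001,0],[-1,0,0,-0.001,0],[-1,0,0,-0.001,0],[-1,0,0,-0.001,0],[-1,0,0,-0.001,0],[-1,0,0,-0.001,0],[-1,0,0,-0.001,0],[-1,0,0,-0.004,0],[-1,0,0,-0.008,0],[-1,0,0,0,0]]]'
```

```text
t: 8.3
position: [0.5633, -0.0593, 0.0414]
orientation: [[-0.013, 1.0, 0.004], [1.0, 0.013, -0.002], [-0.002, 0.004, -1.0]]
contact_force: [1.7, -10.9, 9.0]
width: 0.0007
t: 9.22
position: [0.5622, -0.0581, 0.061]
orientation: [[-0.013, 1.0, 0.001], [1.0, 0.013, -0.0], [-0.0, 0.001, -1.0]]
contact_force: [-0.2, 0.1, -0.1]
width: 0.0002
```

```bash
python3 -m inch '[[[-1,0,0,-0.02,0],[-1,0,0,-0.03,0],[-1,0,0,-0.03,0],[-1,0,0,-0.03,0],[-1,0,0,-0.03,0],[-1,0,0,-0.03,0],[-1,0.03,0,-0.01,0],[-1,0.03,0,0,0],[-1,0.03,0,0,0],[-1,0.03,0,0,0],[-1,0.03,0,0,0],[-1,0.03,0,0,0],[-1,0.03,0,0,0],[-1,0.03,0,0,0],[-1,0.03,0,0,0],[-1,0,0,0,0],[-1,0,0,0,0]]]'
python3 - <<'E'
from h import *
a=[]
for n in("top","side"):
    p,d=cams.capture(n); W=cloud(n,d)
    for x in spotter.silhouettes(n,"coin_tray"):
        q=W[x["mask"]&(d>0)]; print(n,round(x["score"],2),x["rect"],np.percentile(q,2,0).round(4),np.percentile(q,98,0).round(4))
    m=(abs(W[...,0]-.563)<.025)
    for y in np.arange(-.120,.03,.003):
        k=m&(abs(W[...,1]-y)<.0015)&(W[...,2]<.07); print(round(y,3),np.median(W[k][:,2]).round(4) if k.any() else None,end=' | ')
    print()
    c=p[205:285,270:410] if n=="top" else p[215:325,260:420]
    a.append(cv2.resize(c[:,:,::-1],(720,int(c.shape[0]*720/c.shape[1])),interpolation=cv2.INTER_CUBIC)); 
    cv2.imwrite(f"pics/{n}5full.png",p[:,:,::-1])
v=np.vstack(a); cv2.imwrite("pics/f5.png",cv2.resize(v,None,fx=590/v.shape[0],fy=590/v.shape[0]))
E
```

```text
t: 10.63
position: [0.5577, 0.2136, 0.2397]
orientation: [[-0.016, 1.0, -0.0], [1.0, 0.016, 0.0], [0.0, -0.0, -1.0]]
contact_force: [-0.1, 0.5, -0.1]
width: 0.0005
top 0.9 [376.4, 286.1, 41.9, 31.4] [ 0.4226 -0.214   0.0048] [ 0.4698 -0.1369  0.0172]
top 0.59 [308.8, 228.1, 59.5, 35.2] [ 0.5322 -0.1066  0.0306] [0.5936 0.0058 0.0464]
-0.12 0.0208 | -0.117 0.0206 | -0.114 0.0212 | -0.111 0.0208 | -0.108 0.0346 | -0.105 0.0348 | -0.102 0.0352 | -0.099 0.0347 | -0.096 0.0345 | -0.093 0.035 | -0.09 0.0343 | -0.087 0.0346 | -0.084 0.0348 | -0.081 0.0343 | -0.078 0.0336 | -0.075 0.0346 | -0.072 0.0348 | -0.069 0.0345 | -0.066 0.0351 | -0.063 0.0346 | -0.06 0.0354 | -0.057 0.035 | -0.054 0.0351 | -0.051 0.0356 | -0.048 0.0446 | -0.045 0.0455 | -0.042 0.045 | -0.039 0.0344 | -0.036 0.0354 | -0.033 0.0422 | -0.03 0.0425 | -0.027 0.0425 | -0.024 0.0378 | -0.021 0.0348 | -0.018 0.0413 | -0.015 0.0394 | -0.012 0.0377 | -0.009 0.0378 | -0.006 0.0382 | -0.003 0.0364 | 0.0 0.0367 | 0.003 0.0366 | 0.006 0.035 | 0.009 0.0368 | 0.012 0.0353 | 0.015 0.0356 | 0.018 0.0361 | 0.021 0.0375 | 0.024 0.0389 |
[... 450 characters left out ...]
.105 0.0326 | -0.102 0.0326 | -0.099 0.0326 | -0.096 0.0323 | -0.093 0.0323 | -0.09 0.0323 | -0.087 0.0324 | -0.084 0.0327 | -0.081 0.0321 | -0.078 0.0329 | -0.075 0.0324 | -0.072 0.0321 | -0.069 0.0323 | -0.066 0.0322 | -0.063 0.0319 | -0.06 0.0326 | -0.057 0.0324 | -0.054 0.0322 | -0.051 0.0362 | -0.048 0.0413 | -0.045 0.0421 | -0.042 0.0421 | -0.039 0.0406 | -0.036 0.0391 | -0.033 0.0378 | -0.03 0.0399 | -0.027 0.0404 | -0.024 0.0397 | -0.021 0.042 | -0.018 0.0344 | -0.015 0.0342 | -0.012 0.0366 | -0.009 0.0363 | -0.006 0.0357 | -0.003 0.0351 | 0.0 0.0343 | 0.003 0.0337 | 0.006 0.0338 | 0.009 0.0346 | 0.012 0.0345 | 0.015 0.0331 | 0.018 0.0352 | 0.021 0.0363 | 0.024 0.037 | 0.027 0.0371 |
```

View pics/f5.png

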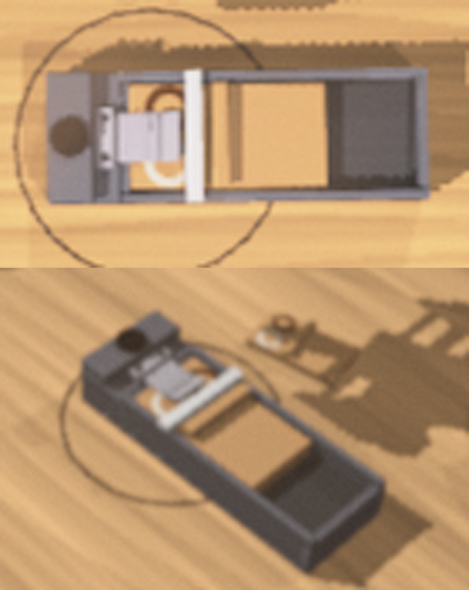

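```bash
python3 - <<'E'
from h import *
s=status.observe(); print(s["t"],s["contact_force"],abs(s["qd"]).max()); print(close_job())
E
```

```text
10.8333 [-0.49550048  0.60520466 -1.11270294] 0.0044924166745287306
the job is handed in; nothing more can be done
None
```

The coin tray is loaded: I pressed it down about 12 mm with the closed fingertips and, keeping it pressed, pushed it forward about 46 mm onto the end stop. I then eased the push, lifted straight off and handed the job in at 10.8 s.

**Reaching the stop:** the forward force jumped from about 4 N to 18 N where the stop was expected. The highest reported force was about 20 N in all.

**After letting go:**
- The tray's top is level at z≈34.5 mm in the top camera, the height of the crossbar's underside. The side camera reads about 2 mm lower, which is within its calibration.
- The rear edge is at y≈-0.110 m, where it should be at home, and did not move on release.
- The rib is about 6 mm short of the bar, and the leaf spring lies on the tray's front.

**Not as planned:** after the tray was in, I meant to back the hand off the other way but moved it towards the cups. It passed high above them with no contact force. I didn't measure the cups, canister and striker again at the end. The arm was still and touching nothing at hand-in.

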